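# Feed a test cartridge down a reader's gravity chute

### The arm

A 6-joint arm with a two-finger parallel gripper is mounted at the origin on a cart in front of the work surface, level with it; the furniture and walls round the work are solid. World frame = base frame: x ahead of the robot, y to its left, z up, the work surface at z = 0. Lengths are in m, angles in rad, forces in N, time in s.
With the tool pointing down it reaches from about 0.25 to 0.725 m from the base axis. Payload 4 kg.
Tool frame: the origin (TCP) lies at the very end of the fingers, on their centre line; the grasp point (between the pads) lies arm.tcp_to_grasp behind it (arm.tcp_to_grasp is the distance from the TCP to the grasp point, in m); z points along the fingers, y is the line along which they close (so a half turn about z gives the same grasp; the last joint's range is limited). The gripper opens to 85 mm and grips with 20 to 120 N. Pads are 22 mm wide; open, the fingers measure 114 mm over their backs; the gripper's body (76 mm by 85 mm) begins 54 mm behind the grasp point. The pads swing forward as they close: fully open they stand 13 mm farther back than shut.
Start: joints at [1.339, 0.241, 0.005, 1.335, 0, 1.571], TCP at [0.115, 0.487, 0.231] pointing down, gripper open.
Joint ranges: [-2.72, 2.72], [-1.05, 1.87], [-1.09, 1.28], [-1.99, 2.15], [-1.42, 1.44], [-3.14, 3.14]. Speed limits (rad/s): [2.79, 2.79, 3.14, 3.14, 3.14, 3.14].

### API

Orientations are given as a rotation vector (axis times angle).
In Python, from bench import arm gives the robot as it stands.
- The arm moves only by the tool drive_tool, never from a script. Its arguments are lists of equal length, an entry for each row: "dr": the turn, a rotation vector about the tool's x, y, z in units of 0.1 rad (1.0 is 0.1 rad), a list of three; "slide": the shift along the tool's x, y, z in units of 2.5 cm (1.0 is 2.5 cm), a list of three; "claw": the opening, from 0 (shut) to 1 (fully open). In form: {"dr": [[rx, ry, rz], ...], "slide": [[dx, dy, dz], ...], "claw": [claw, ...]}. A call has 1 to 20 rows; each row shifts and turns the commanded pose from where the row before left it, along the tool's axes as they then stand; what a row does not reach is not made up. A row lasts 1/8 s, in which the tool goes at most 62.5 mm and 10.7 degrees, less where a joint would pass 70% of its speed; a pose out of reach is approached as far as the arm can. A call with a number of a shift or a turn outside -1 to 1 is refused whole. A call with a gripper value outside its range is refused whole. The fingers move at their own pace and stop on an object; "squeeze" is the grip in N (left out, the last holds). Time passes only in rows, so rows that do not move let the fingers close. It gives the time, the measured TCP pose, the force, the opening and the grip force at its end, in the units of the state.
- arm.read_state(): the state, without advancing time (a new reading comes with each control period).
- arm.read_camera(name): name is "scene" or "top" or "wrist"; returns the picture (400x640x3 uint8, red, green, blue); there is no depth.
- arm.calibration(name): a dict with "mtx" (3x3 intrinsics, pixels), "position" and "orientation" of the camera in the world. Camera axes: x right, y up, looking along -z (the intrinsics and any distortion apply to the point x, -y, -z); pixel columns grow to the right and rows downward; lengths in m; the calibration is good to about 2 mm. The wrist camera is an equidistant fisheye: a pixel r from the principal point sees the ray r / f radians off the axis. A picture is of the moment at which its call begins: read the wrist's pose just before it. calibration takes no time and is no camera call; for the wrist camera it gives the pose at the moment of the call.
- arm.sign_off(): hands the job in; it is judged then, once.
The state is a dict: "time_s": time; "joints": joint angles; "dq": joint speeds; "tau": joint torques, N m; "ee_pos": TCP position; "orientation": TCP orientation; "contact_force": force on the tool from outside, world axes, zero at the start; "torque": the same for the moment, N m; "gripper_width": finger opening in m; "grasp_force": force on a finger pad.
Only numpy, scipy, OpenCV 4.12 (cv2) and the standard library are available. Lean on these libraries where they do the work, as an engineer would, in place of code of your own. Each camera call takes 0.05 s, during which the arm holds its last target. There are 200 camera calls.

### The job

Load the narrow, round-nosed white test cartridge into the sloping metal chute of the reader: set it down in the flared upper end, flat side down and nose pointing downhill, and let go so that it slides all the way home, its nose under the grey reader head against the end stop. Any other way round it jams. Leave the wide, square-nosed cartridge where it is.

Things in the scene. Friction and masses are not known exactly. Their poses are not given: they have to be found in the camera images.
- narrow_cartridge: Cartridge to load: white plastic plate 110 (x) x 40 (y) x 14 mm, half-round nose (radius 20) at its +x end; on its tail an upright fin 20 mm thick (y), 40 long (x -53 to -13 mm), grey, top 50 mm above the underside. Grip it across the fin. Origin: centre of the underside (nose tip x = +55 mm, tail -55, fin centre -33); z up. Lies flat on the worktop, about 80 g.
- wide_cartridge: Wrong cartridge, a bystander to leave alone: same length, thickness, fin and axes, but 66 mm wide with a square nose; too wide for the chute.
- chute: Fixed open metal chute, sloping 25 degrees. Origin: middle of its floor at the upper end, 132 mm above the worktop; the frame is tilted with the slope: x downhill along the floor, y across, z square to the floor. Slippery floor. Walls 15 mm high, 80 mm apart at x = 0 (low tail board at x = -4 mm), closing evenly to 56 mm at x = 130 mm, then parallel.
- reader_stop (a point): Middle of the chute floor at the end stop, x = 260 mm in the chute's frame. A grey reader head covers the channel from x = 200 mm to the stop, 22 mm clear above the floor (its top at 44 mm): the cartridge's plate passes under it, the fin does not. Nose against the stop, the cartridge's origin lies at chute x = 205 mm; released uphill, nose down, it slides there by itself.

How it is judged:
At the end, for the whole second after the job is handed in: The narrow cartridge lies at rest and flat on the chute floor, nose downhill under the reader head, its origin within 10 mm of x = 205 mm along the chute and 14 mm of its middle line, in line with the chute within 15 degrees (x of narrow_cartridge in the frame of chute between 0.195 and 0.215 m and y of narrow_cartridge in the frame of chute between -0.014 and 0.014 m and z of narrow_cartridge in the frame of chute between -0.005 and 0.008 m and angle between the x axis of narrow_cartridge and the x axis of chute, either way round below 0.26 rad and angle between the z axis of narrow_cartridge and the z axis of chute, either way round below 0.15 rad and linear speed of narrow_cartridge below 0.02 m/s); the robot touches nothing.
It fails at once if the wide cartridge is moved by more than 30 mm (distance of wide_cartridge from where it was at the start of the episode above 0.03 m).
It also fails if it takes over 45 s, if anything falls off the work surface, if the arm or the gripper's body presses on something with over 40 N, if the wrist force passes 120 N, or if a joint passes its speed limit or range.

## Working session

There is one attempt and no reset: what is moved stays moved. The work goes in short steps, Python scripts to look and compute and a tool call to move; the robot and the scene stay as the last step left them, time stands still between calls to the robot, and variables do not carry over. Pictures are saved under pics/ and viewed, at most 10 in all, crops included, and the job is handed in when it is done.

Besides the shell and the picture viewer there is one more tool, called by a JSON object that holds its "api" and its "payload", one argument or row to a line. drive_tool: Moves the arm, as the interface text tells. Its arguments: {"type":"object","properties":{"dr":{"type":"array"},"slide":{"type":"array"},"claw":{"type":"array"},"squeeze":{"type":"number"}},"required":["dr","slide","claw"]}

```bash
mkdir -p pics; ls
python3 - <<'E'
from bench import arm
import cv2,numpy as np
s=arm.read_state();print({k:np.round(v,3) for k,v in s.items()},arm.tcp_to_grasp)
for n in ["scene","top"]:
    c=arm.calibration(n);print(n,c)
    cv2.imwrite(f"pics/{n}0.png",arm.read_camera(n)[:,:,::-1])
E
```

```text
pics
{'time_s': np.float64(0.0), 'joints': array([1.339, 0.241, 0.004, 1.335, 0.   , 1.571]), 'dq': array([ 0.001, -0.001, -0.001, -0.003, -0.   ,  0.   ]), 'tau': array([ 0.0000e+00, -3.7232e+01,  2.5241e+01,  1.7000e-02,  0.0000e+00,
       -0.0000e+00]), 'ee_pos': array([0.115, 0.486, 0.23 ]), 'orientation': array([-3.63e-01, -3.12e+00,  3.00e-03]), 'contact_force': array([ 0.297, -0.172, -0.422]), 'torque': array([0.013, 0.033, 0.007]), 'grasp_force': np.float64(0.0), 'gripper_width': np.float64(0.085)} 0.0187
scene {'mtx': array([[488.58272949,   0.        , 326.83800762],
       [  0.        , 488.58272949, 202.58539561],
       [  0.        ,   0.        ,   1.        ]]), 'position': array([ 0.0792559 , -0.7944838 ,  0.85836823]), 'orientation': array([ 0.83068409, -0.28160743, -0.58568226])}
top {'mtx': array([[381.84808558,   0.        , 322.00327294],
       [  0.        , 381.84808558, 202.90058502],
       [  0.        ,   0.        ,   1.        ]]), 'position': array([ 0.45608528, -0.08364175,  0.95437056]), 'orientation': array([ 0.15146552, -0.11786476, -1.59762365])}
```

View pics/scene0.png

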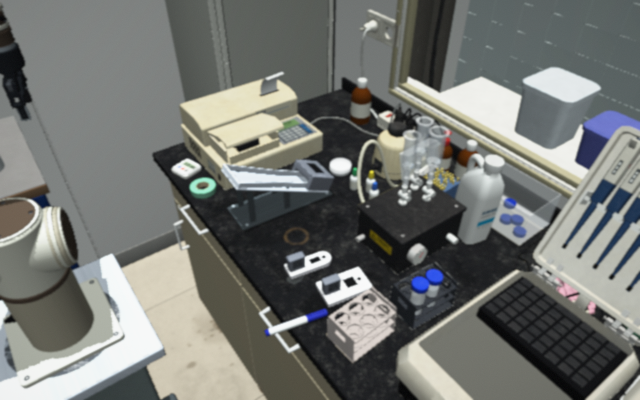

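View pics/top0.png

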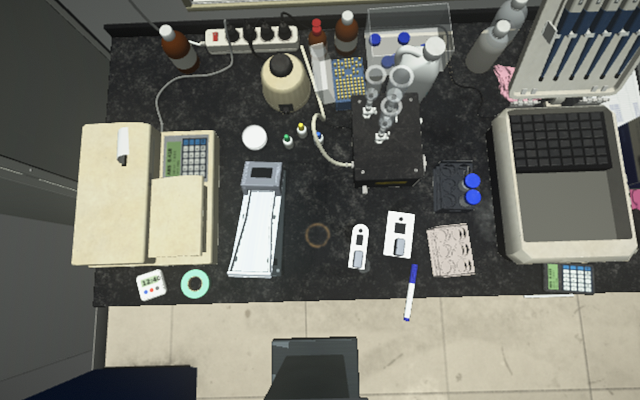

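The narrow cartridge is at top (358,247) and scene (307,263), nose pointing away from the robot. The wide one is at top (399,235). The chute runs from top (252,275), its upper end, to the reader head at (262,170). I'll enlarge both views next.

Run:
```python
import cv2,numpy as np
t=cv2.imread("pics/top0.png");s=cv2.imread("pics/scene0.png")
a=cv2.resize(t[150:290,215:415],(800,560),interpolation=cv2.INTER_CUBIC)
b=cv2.resize(s[145:305,205:385],(675,600),interpolation=cv2.INTER_CUBIC)
cv2.imwrite("pics/tc.png",a);cv2.imwrite("pics/sc.png",b)
```

```text
(no output)
```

View pics/tc.png

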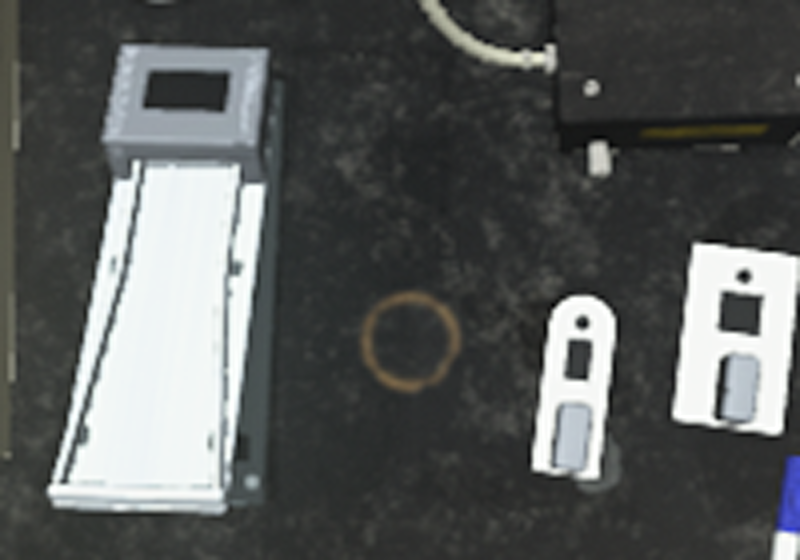

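View pics/sc.png

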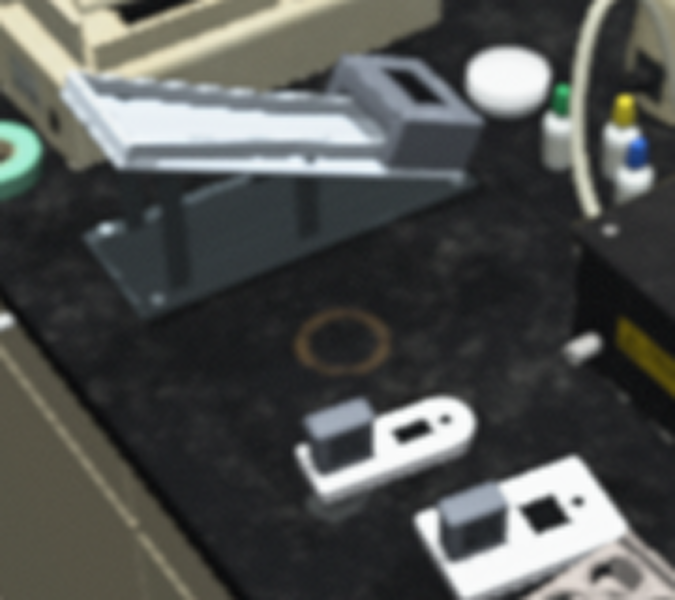

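Enlarged, the narrow plate has its nose at the top crop (583,297), its fin at (572,435) and its tail at about (567,475). The chute's upper corners are at the top crop (50,488) and (227,492), and at the scene crop (68,75) and (122,157). The head's top is clear in both views. Next I triangulate.

```bash
cat > h.py <<'E'
import cv2,numpy as np
from scipy.spatial.transform import Rotation as R
from bench import arm
def ray(n,p,c=None):
    c=c or arm.calibration(n);K=np.array(c["mtx"]);d=np.array([(p[0]-K[0,2])/K[0,0],(p[1]-K[1,2])/K[1,1]])
    if n=="wrist":
        r=np.hypot(*d);d=d/max(r,1e-9);v=np.array([d[0]*np.sin(r),-d[1]*np.sin(r),-np.cos(r)])
    else: v=np.array([d[0],-d[1],-1]);v/=np.linalg.norm(v)
    return np.array(c["position"]),R.from_rotvec(c["orientation"]).apply(v)
def onplane(n,p,z,c=None):
    o,v=ray(n,p,c);return o+v*(z-o[2])/v[2]
def tri(r1,r2):
    A=np.zeros((3,3));b=np.zeros(3)
    for o,v in (r1,r2):
        P=np.eye(3)-np.outer(v,v);A+=P;b+=P@o
    x=np.linalg.solve(A,b);g=[np.linalg.norm((np.eye(3)-np.outer(v,v))@(x-o)) for o,v in (r1,r2)]
    return x,max(g)
E
python3 - <<'E'
from h import *
T=lambda x,y:((x+.5)/4+215-.5,(y+.5)/4+150-.5)
S=lambda x,y:((x+.5)/3.75+205-.5,(y+.5)/3.75+145-.5)
pts={"chuteL":((50,488),(68,75)),"chuteR":((226,494),(122,157)),
"hUL":((110,140),(337,62)),"hUR":((262,148),(397,108)),"hDL":((121,45),(430,58)),"hDR":((270,47),(483,125)),
"nose":((583,297),(472,415)),"tailL":((533,472),(297,450)),"tailR":((601,480),(322,495)),"wnoseR":((800,258),(628,530)),
"finUL":((556,468),(305,412)),"finDL":((560,403),(362,400)),"finDR":((592,404),(375,412)),"finUR":((586,470),(317,428)),"foot":((255,500),(150,317))}
for k,(a,b) in pts.items():
    x,g=tri(ray("top",T(*a)),ray("scene",S(*b)));print(k,np.round(x*1000),"gap",round(g*1000,1))
im=cv2.imread("pics/top0.png");m=(im.min(2)>190).astype(np.uint8)
cs,_=cv2.findContours(m[:,:],cv2.RETR_EXTERNAL,cv2.CHAIN_APPROX_NONE)
for c in cs:
    x,y,w,h=cv2.boundingRect(c)
    if 340<x<400 and 200<y<240 and w*h>200:
        q=np.array([onplane("top",p[0],.014)[:2] for p in c])
        r=cv2.minAreaRect((q*1000).astype(np.float32));print(x,y,w,h,r)
        print(np.round(cv2.boxPoints(r)))
E
```

```text
chuteL [454. 135. 147.] gap 2.4
chuteR [447.  45. 141.] gap 4.3
hUL [653. 120.  85.] gap 3.4
hUR [641.  28. 106.] gap 2.7
hDL [724. 116.  60.] gap 3.7
hDR [715.  28.  58.] gap 2.1
nose [ 564. -160.   12.] gap 0.7
tailL [ 457. -124.   16.] gap 0.2
tailR [ 450. -164.   16.] gap 1.0
wnoseR [ 582. -293.   18.] gap 0.9
finUL [ 459. -135.   58.] gap 0.7
finDL [ 496. -140.   50.] gap 0.6
finDR [ 494. -158.   56.] gap 1.1
finUR [ 457. -152.   60.] gap 1.0
foot [446.  46.   2.] gap 0.7
348 224 21 46 ((509.0561218261719, -151.6334228515625), (40.137733459472656, 109.08575439453125), 80.4923095703125)
[[ 452. -162.]
 [ 560. -180.]
 [ 566. -141.]
 [ 459. -123.]]
383 211 32 48 ((535.160400390625, -251.8305206298828), (66.30065155029297, 110.12542724609375), 80.10237121582031)
[[ 475. -275.]
 [ 584. -294.]
 [ 595. -229.]
 [ 487. -210.]]
```

Checks hold: plate 40×109 mm at z≈14, origin (509,-152), yaw ≈ -9.5°, fin centre (476.5,-146). The chute's upper end is at about (449,90), with wall tops at z≈144 against 146 expected. I'll move towards the fin now.

{"api": "drive_tool", "payload": {
  "dr": [
    [0, 0, -0.66],
    [0, 0, 0],
    [0, 0, 0],
    [0, 0, 0],
    [0, 0, 0],
    [0, 0, 0],
    [0, 0, 0],
    [0, 0, 0],
    [0, 0, 0],
    [0, 0, 0],
    [0, 0, 0],
    [0, 0, 0],
    [0, 0, 0],
    [0, 0, 0],
    [0, 0, 0],
    [0, 0, 0],
    [0, 0, 0],
    [0, 0, 0],
    [0, 0, 0],
    [0, 0, 0]
  ],
  "slide": [
    [0, 0, 0],
    [-0.8, -1, 0],
    [-0.8, -1, 0],
    [-0.8, -1, 0],
    [-0.8, -1, 0],
    [-0.8, -1, 0],
    [-0.8, -1, 0],
    [-0.8, -1, 0],
    [-0.8, -1, 0],
    [-0.8, -1, 0],
    [-0.8, -1, 0],
    [-0.8, -1, 0],
    [-0.8, -1, 0],
    [-0.8, -1, 0],
    [-0.8, -1, 0],
    [-0.8, -1, 0],
    [-0.8, -1, 0],
    [-0.8, -1, 0],
    [-0.8, -1, 0],
    [-0.8, -1, 0]
  ],
  "claw": [1, 1, 1, 1, 1, 1, 1, 1, 1, 1, 1, 1, 1, 1, 1, 1, 1, 1, 1, 1]
}}

```text
time_s: 2.6
ee_pos: [0.4114, -0.0456, 0.2309]
orientation: [-0.26, -3.13, -0.0]
contact_force: [-0.6, -0.3, -0.4]
gripper_width: 0.0856
grasp_force: 0.0
```

{"api": "drive_tool", "payload": {
  "dr": [
    [0, 0, 0],
    [0, 0, 0],
    [0, 0, 0],
    [0, 0, 0],
    [0, 0, 0],
    [0, 0, 0]
  ],
  "slide": [
    [-0.65, -0.71, 0.8],
    [-0.65, -0.71, 0.8],
    [-0.65, -0.71, 0.8],
    [-0.65, -0.71, 0.8],
    [-0.65, -0.71, 0.8],
    [0, 0, 0]
  ],
  "claw": [0.8, 0.7, 0.6, 0.6, 0.6, 0.6]
}}

```text
time_s: 3.35
ee_pos: [0.4757, -0.146, 0.1292]
orientation: [-0.263, -3.126, -0.001]
contact_force: [-0.2, -1.3, 0.2]
gripper_width: 0.0515
grasp_force: 0.0
```

Run:
```python
from h import *
s=arm.read_state();c=arm.calibration("wrist")
im=arm.read_camera("wrist");cv2.imwrite("pics/w1.png",im[:,:,::-1])
print(np.round(s["ee_pos"],4),np.round(s["orientation"],3),s["gripper_width"]);print(c)
import pickle;pickle.dump(c,open("c1.pkl","wb"))
```

```text
[ 0.4757 -0.146   0.1292] [-2.630e-01 -3.126e+00 -1.000e-03] 0.051497495635010035
{'mtx': array([[309.70691629,   0.        , 319.32991305],
       [  0.        , 309.70691629, 199.9826071 ],
       [  0.        ,   0.        ,   1.        ]]), 'position': array([ 0.40046808, -0.13465648,  0.27231583]), 'orientation': array([-0.25261563, -0.21497968,  1.39018182])}
```

View pics/w1.png

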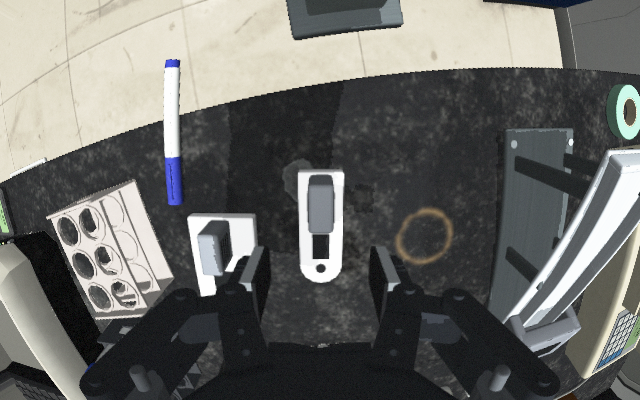

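In the wrist view the narrow cartridge sits upright at (321,225), fin top about (307–333,176–208), between the fingers and well aligned. I'll check the fin position against z=50.

Run:
```python
from h import *
import pickle;c=pickle.load(open("c1.pkl","rb"))
im=cv2.imread("pics/w1.png")
m=(im.min(2)>190).astype(np.uint8)
cs,_=cv2.findContours(m,cv2.RETR_EXTERNAL,cv2.CHAIN_APPROX_NONE)
for k in cs:
    x,y,w,h=cv2.boundingRect(k)
    if 290<x<330 and 160<y<260 and w*h>800:
        q=np.array([onplane("wrist",p[0],.014,c)[:2] for p in k]);r=cv2.minAreaRect((q*1000).astype(np.float32));print(x,y,w,h,r)
for p in [(309,178),(331,177),(308,206),(333,206)]:print(np.round(1000*onplane("wrist",p,.05,c)))
```

```text
298 172 46 111 ((510.1418762207031, -151.9058837890625), (39.47270584106445, 109.27000427246094), 80.33487701416016)
[ 452. -151.   50.]
[ 454. -135.   50.]
[ 473. -155.   50.]
[ 476. -137.   50.]
```

Both views agree to 1 mm. Descend and grip.

{"api": "drive_tool", "payload": {
  "dr": [
    [0, 0, 0],
    [0, 0, 0],
    [0, 0, 0],
    [0, 0, 0],
    [0, 0, 0],
    [0, 0, 0],
    [0, 0, 0],
    [0, 0, 0],
    [0, 0, 0],
    [0, 0, 0],
    [0, 0, 0],
    [0, 0, 0]
  ],
  "slide": [
    [-0.06, 0, 0.8],
    [0, 0, 0.8],
    [0, 0, 0.8],
    [0, 0, 0.8],
    [0, 0, 0.6],
    [0, 0, 0.53],
    [0, 0, 0],
    [0, 0, 0],
    [0, 0, 0],
    [0, 0, 0],
    [0, 0, 0],
    [0, 0, 0]
  ],
  "claw": [0.6, 0.6, 0.6, 0.6, 0.6, 0.6, 0.6, 0, 0, 0, 0, 0],
  "squeeze": 50
}}

```text
time_s: 4.9
ee_pos: [0.479, -0.146, 0.0238]
orientation: [0.26, 3.129, -0.001]
contact_force: [-0.2, 1.8, 5.1]
gripper_width: 0.0192
grasp_force: 50.0
```

Gripped at 19 mm opening, 50 N. Lift, line up the yaw, then start across.

{"api": "drive_tool", "payload": {
  "dr": [
    [0, 0, 0],
    [0, 0, 0],
    [0, 0, 0],
    [0, 0, 0],
    [0, 0, 0],
    [0, 0, 0],
    [0, 0, 0],
    [0, 0, 0],
    [0, 0, 0],
    [0, 0, 0],
    [0, 0, 0],
    [0, 0, -0.9],
    [0, 0, 0],
    [0, 0, 0],
    [0, 0, 0],
    [0, 0, 0],
    [0, 0, 0],
    [0, 0, 0],
    [0, 0, 0]
  ],
  "slide": [
    [0, 0, -0.5],
    [0, 0, -0.95],
    [0, 0, -0.95],
    [0, 0, -0.95],
    [0, 0, -0.95],
    [0, 0, -0.95],
    [0, 0, -1],
    [0, 0, -1],
    [0, 0, -1],
    [0, 0, -1],
    [0, 0, -1],
    [0, 0, 0],
    [-0.1, 0.9, 0],
    [-0.1, 0.9, 0],
    [-0.1, 0.9, 0],
    [-0.1, 0.9, 0],
    [-0.1, 0.9, 0],
    [0, 0, 0],
    [0, 0, 0]
  ],
  "claw": [0, 0, 0, 0, 0, 0, 0, 0, 0, 0, 0, 0, 0, 0, 0, 0, 0, 0, 0]
}}

```text
time_s: 7.28
ee_pos: [0.4988, -0.0348, 0.2793]
orientation: [-0.119, -3.139, 0.001]
contact_force: [-0.5, 0.9, -0.9]
gripper_width: 0.0191
grasp_force: 49.1
```

Run:
```python
from h import *
import pickle
c=arm.calibration("wrist");pickle.dump(c,open("c2.pkl","wb"))
cv2.imwrite("pics/w2.png",arm.read_camera("wrist")[:,:,::-1])
```

```text
(no output)
```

View pics/w2.png

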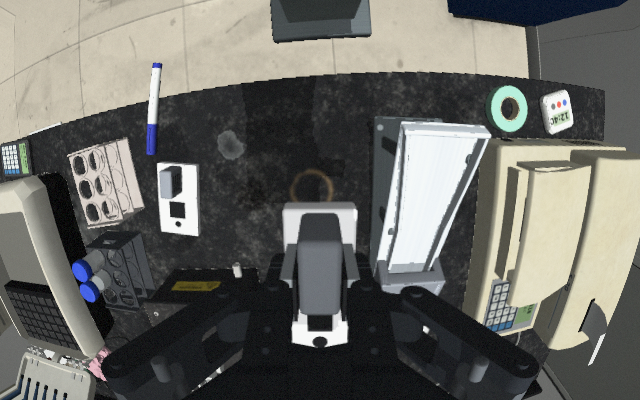

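The cartridge hangs square in the grip. The tail board's outer corners are at (401,124) and (490,128) in this view. I'll refine the chute pose from top and wrist together.

Run:
```python
from h import *
import pickle;c=pickle.load(open("c2.pkl","rb"))
T=lambda x,y:((x+.5)/4+215-.5,(y+.5)/4+150-.5)
for t,w in (((50,488),(489,127)),((226,494),(402,124))):
    x,g=tri(ray("top",T(*t)),ray("wrist",w,c));print(np.round(x*1000,1),round(g*1000,1))
    print("  wrist on z=147",np.round(1000*onplane("wrist",w,.147,c)),"top",np.round(1000*onplane("top",T(*t),.147)))
for q in [(50,488),(226,494)]:pass
for n,q,z in (("hUL",(110,140),.087),("hUR",(264,150),.087),("hDL",(121,45),.061),("hDR",(270,47),.061)):
    print(n,np.round(1000*onplane("top",T(*q),z)))
s=arm.read_state();print(np.round(s["joints"],3))
```

```text
[452.4 137.8 138.8] 4.0
  wrist on z=147 [448. 134. 147.] top [456. 134. 147.]
[448.   47.8 121.4] 2.9
  wrist on z=147 [444.  43. 147.] top [450.  42. 147.]
hUL [655. 118.  87.]
hUR [646.  28.  87.]
hDL [720. 118.  61.]
hDR [716.  27.  61.]
[-0.07   0.226  0.11   1.456 -0.     0.006]
```

{"api": "drive_tool", "payload": {
  "dr": [
    [0, 0, 0],
    [0, 0, 0],
    [0, 0, 0],
    [0, 0, 0],
    [0, 0, 0],
    [0, 0.73, 0],
    [0, 0.73, 0],
    [0, 0.73, 0],
    [0, 0.73, 0],
    [0, 0.73, 0],
    [0, 0.71, 0],
    [0, 0, 0],
    [0, 0, 0]
  ],
  "slide": [
    [-0.21, 0.98, 0.26],
    [-0.21, 0.98, 0.26],
    [-0.21, 0.98, 0.26],
    [-0.21, 0.98, 0.26],
    [-0.21, 0.98, 0.26],
    [0, 0, 0],
    [0, 0, 0],
    [0, 0, 0],
    [0, 0, 0],
    [0, 0, 0],
    [0, 0, 0],
    [0, 0, 0],
    [0, 0, 0]
  ],
  "claw": [0, 0, 0, 0, 0, 0, 0, 0, 0, 0, 0, 0, 0]
}}

```text
time_s: 8.95
ee_pos: [0.5348, 0.0852, 0.2468]
orientation: [-0.104, -2.705, -0.023]
contact_force: [-1.2, -0.3, -1.1]
gripper_width: 0.0192
grasp_force: 49.2
```

```bash
cat > g.py <<'E'
from h import *
s=arm.read_state();p=s["ee_pos"];M=R.from_rotvec(s["orientation"])
print(np.round(p,4),"tool axes\n",np.round(M.as_matrix(),3),np.round(s["joints"],3),s["contact_force"])
a,b=np.radians(-4.0),np.radians(25)
C=R.from_euler("zy",[a,b]).as_matrix();O=np.array([.448,.0885,.132])
t=O+C@[.031,0,.026]
print("target",t,"units",np.round(M.inv().apply(t-p)/.025,2),"chute pos",np.round(C.T@(p-O),4))
W=C@np.diag([-1,1,-1]);print("turn",np.round((M.inv()*R.from_matrix(W)).as_rotvec()*10,2))
E
python3 g.py
python3 - <<'E'
from h import *
a=arm.read_camera("scene")[90:270,200:400,::-1];b=arm.read_camera("top")[150:300,200:400,::-1]
cv2.imwrite("pics/s3.png",np.vstack([cv2.resize(a,(640,320*9//10+6))[:290],cv2.resize(b,(640,300))]))
E
```

```text
[0.5348 0.0852 0.2468] tool axes
 [[-0.904  0.076 -0.42 ]
 [ 0.069  0.997  0.032]
 [ 0.421  0.    -0.907]] [0.113 0.698 0.667 1.968 0.08  0.173] [-1.17197833 -0.27125778 -1.13355483]
target [0.48701518 0.08633755 0.14249475] units [-0.02 -0.1   4.59] chute pos [ 0.0303 -0.0012  0.1407]
turn [0.32 0.   0.  ]
```

View pics/s3.png

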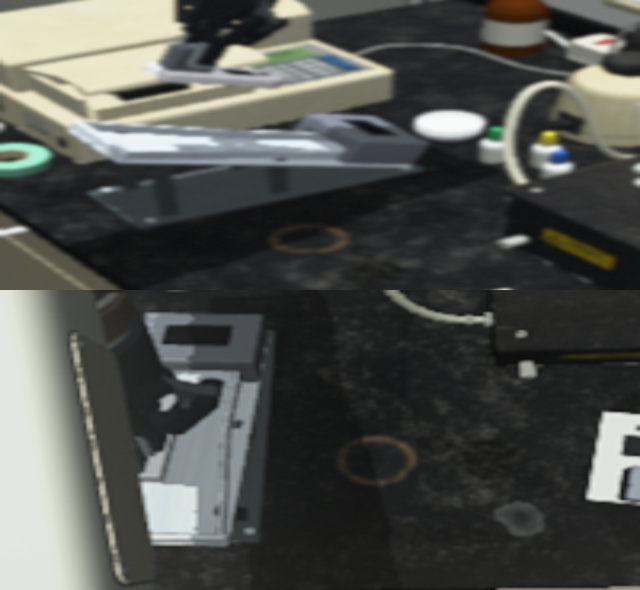

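The cartridge hangs parallel to the chute floor above the flared end (upper inset at about (215,73)). Descend along the chute normal.

{"api": "drive_tool", "payload": {
  "dr": [
    [0, 0, 0],
    [0, 0, 0],
    [0, 0, 0],
    [0, 0, 0],
    [0, 0, 0],
    [0, 0, 0],
    [0, 0, 0]
  ],
  "slide": [
    [0, 0, 0.8],
    [0, 0, 0.8],
    [0, 0, 0.8],
    [0, 0, 0.8],
    [0, 0, 0.6],
    [0, 0, 0.5],
    [0, 0, 0]
  ],
  "claw": [0, 0, 0, 0, 0, 0, 0]
}}

```text
time_s: 9.93
ee_pos: [0.4886, 0.0891, 0.1494]
orientation: [-0.102, -2.703, -0.022]
contact_force: [0.0, 0.6, -0.5]
gripper_width: 0.0195
grasp_force: 49.2
```

```bash
sed -i 's/"zy"/"ZY"/' g.py; python3 g.py
python3 - <<'E'
from h import *
cv2.imwrite("pics/w4.png",arm.read_camera("wrist")[:,:,::-1])
E
```

```text
[0.4886 0.0891 0.1494] tool axes
 [[-0.904  0.075 -0.422]
 [ 0.068  0.997  0.032]
 [ 0.423 -0.    -0.906]] [0.128 0.633 0.296 1.663 0.085 0.185] [ 0.0199263   0.57812603 -0.46118212]
target [0.48698841 0.08577366 0.14246284] units [-0.07 -0.14  0.28] chute pos [0.0293 0.0034 0.0329]
turn [ 0.02 -0.   -0.05]
```

View pics/w4.png

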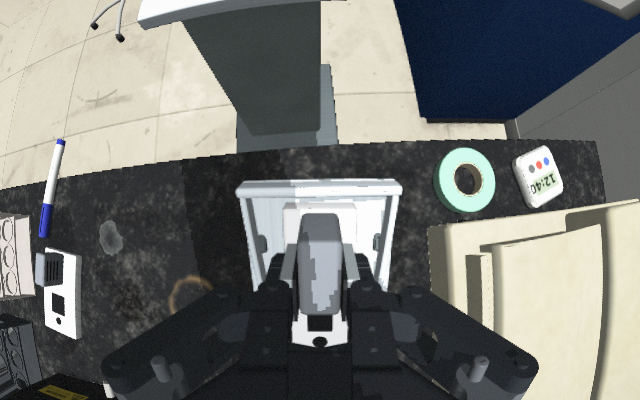

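The plate is centred between the flared walls (plate 284–356, walls 240–402) and its tail is clear of the tail board at row ~190. Lower gently to contact.

{"api": "drive_tool", "payload": {
  "dr": [
    [0, 0, 0],
    [0, 0, 0],
    [0, 0, 0]
  ],
  "slide": [
    [0, 0, 0.14],
    [0, 0, 0.14],
    [0, 0, 0]
  ],
  "claw": [0, 0, 0]
}}

```text
time_s: 10.35
ee_pos: [0.4866, 0.0893, 0.143]
orientation: [-0.102, -2.704, -0.023]
contact_force: [0.1, 0.4, -0.8]
gripper_width: 0.0194
grasp_force: 49.2
```

{"api": "drive_tool", "payload": {
  "dr": [
    [0, 0, 0],
    [0, 0, 0],
    [0, 0, 0]
  ],
  "slide": [
    [0, 0, 0.05],
    [0, 0, 0.04],
    [0, 0, 0]
  ],
  "claw": [0, 0, 0]
}}

```text
time_s: 10.72
ee_pos: [0.4866, 0.0893, 0.1429]
orientation: [-0.103, -2.707, -0.023]
contact_force: [3.0, -0.9, 10.0]
gripper_width: 0.0192
grasp_force: 50.5
```

Contact with the floor at 10 N. Ease off slightly and release.

{"api": "drive_tool", "payload": {
  "dr": [
    [0, 0, 0],
    [0, 0, 0],
    [0, 0, 0],
    [0, 0, 0],
    [0, 0, 0],
    [0, 0, 0],
    [0, 0, 0],
    [0, 0, 0],
    [0, 0, 0],
    [0, 0, 0],
    [0, 0, 0],
    [0, 0, 0],
    [0, 0, 0],
    [0, 0, 0]
  ],
  "slide": [
    [0, 0, -0.07],
    [0, 0, 0],
    [0, 0, 0],
    [0, 0, 0],
    [0, 0, 0],
    [0, 0, 0],
    [0, 0, 0],
    [0, 0, 0],
    [0, 0, -0.5],
    [0, 0, -0.8],
    [0, 0, -1],
    [0, 0, -1],
    [0, 0, -1],
    [0, 0, -1]
  ],
  "claw": [0, 0.6, 0.6, 0.6, 0.6, 0.6, 0.6, 0.6, 0.6, 0.6, 0.6, 0.6, 0.6, 0.6]
}}

```text
time_s: 12.48
ee_pos: [0.5426, 0.085, 0.2643]
orientation: [-0.103, -2.705, -0.023]
contact_force: [0.8, -1.3, 0.3]
gripper_width: 0.0511
grasp_force: 0.0
```

Run:
```python
from h import *
cv2.imwrite("pics/s5.png",cv2.resize(arm.read_camera("scene")[130:270,200:400,::-1],(800,560)))
```

```text
(no output)
```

View pics/s5.png

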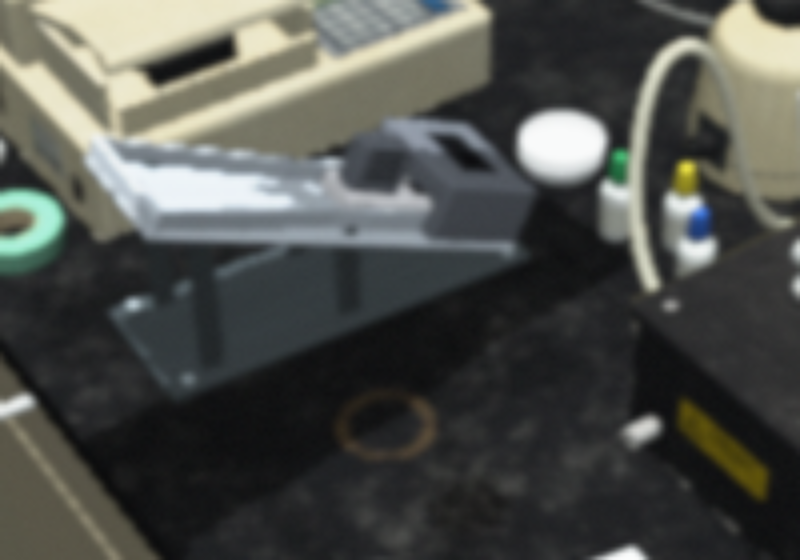

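The cartridge slid down; its fin is at (385,165), just ahead of the head. I'll clear the arm to check that it is fully home.

{"api": "drive_tool", "payload": {
  "dr": [
    [0, 0, 0],
    [0, 0, 0],
    [0, 0, 0],
    [0, 0, 0],
    [0, 0, 0],
    [0, 0, 0],
    [0, 0, 0],
    [0, 0, 0],
    [0, 0, 0],
    [0, 0, 0]
  ],
  "slide": [
    [0.6, -1, 0],
    [0.6, -1, 0],
    [0.6, -1, 0],
    [0.6, -1, 0],
    [0.6, -1, 0],
    [0.6, -1, 0],
    [0.6, -1, 0],
    [0.6, -1, 0],
    [0.6, -1, 0],
    [0, 0, 0]
  ],
  "claw": [0.6, 0.6, 0.6, 0.6, 0.6, 0.6, 0.6, 0.6, 0.6, 0.6]
}}

```text
time_s: 13.78
ee_pos: [0.4023, -0.1311, 0.3206]
orientation: [-0.107, -2.706, -0.023]
contact_force: [-0.0, -0.1, 0.4]
gripper_width: 0.0513
grasp_force: 0.0
```

Run:
```python
from h import *
a=cv2.resize(arm.read_camera("top")[155:285,220:300,::-1],(320,520),interpolation=cv2.INTER_CUBIC)
b=cv2.resize(arm.read_camera("scene")[150:220,215:340,::-1],(480,269),interpolation=cv2.INTER_CUBIC)
b=cv2.copyMakeBorder(b,0,520-269,0,0,cv2.BORDER_CONSTANT)
cv2.imwrite("pics/f6.png",np.hstack([a,b]))
```

```text
(no output)
```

View pics/f6.png

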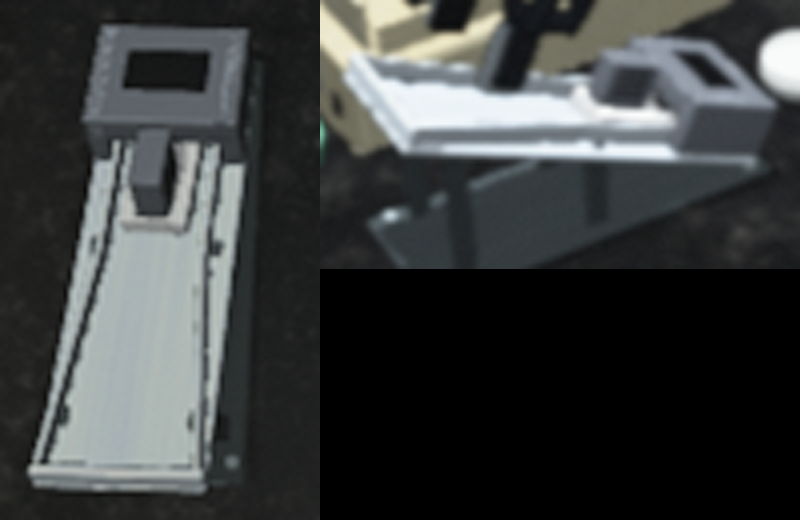

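The cartridge lies straight in the channel, nose under the head, with its tail's top edge at about crop (155,220). I'll check that numerically.

Run:
```python
from h import *
C=R.from_euler("ZY",np.radians([-4,25])).as_matrix();O=np.array([.448,.0885,.132])
def pl(n,p,z):
    o,v=ray(n,p);o=C.T@(o-O);v=C.T@v;return np.round(1000*(o+v*(z-o[2])/v[2]),1)
T=lambda x,y:((x+.5)/4+220-.5,(y+.5)/4+155-.5)
for p in [(123,220),(187,224)]:print("tail top edge (want x=150)",pl("top",T(*p),.014))
for p in [(135,183),(168,184),(140,130),(174,131)]:print("fin top (want 152/192)",pl("top",T(*p),.05))
for p in [(103,26),(248,30),(88,124),(243,135)]:print("head top (want front 200)",pl("top",T(*p),.044))
print("tail board",pl("top",T(30,466),.015),pl("top",T(206,472),.015))
s=arm.read_camera("scene")
```

```text
tail top edge (want x=150) [156.6  22.2  14. ]
tail top edge (want x=150) [155.5 -15.5  14. ]
fin top (want 152/192) [158.2   9.8  50. ]
fin top (want 152/192) [158.4  -8.9  50. ]
fin top (want 152/192) [195.6  12.5  50. ]
fin top (want 152/192) [195.7  -7.2  50. ]
head top (want front 200) [278.5  48.6  44. ]
head top (want front 200) [279.1 -40.6  44. ]
head top (want front 200) [203.1  45.2  44. ]
head top (want front 200) [199.1 -46.3  44. ]
tail board [-0.4 46.8 15. ] [  0.4 -45.9  15. ]
```

The tail and fin lie 4–6 mm beyond nominal. The tail board shows about the same offset, so this is bias in my chute origin and the cartridge is home. Its y offset is about 2 mm. Handing in.

```bash
python3 -c "
from bench import arm
print(arm.sign_off())"
```

```text
the job is handed in; nothing more can be done
None
```

The narrow cartridge is loaded and the job is handed in: it slid home nose-down under the reader head, measuring within about 6 mm of the stop position and 2 mm of the middle line; I never touched the wide cartridge, and no verdict came back.

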